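Load the boot-room drying cabinet

TASK

Switch the drying cabinet off at the rotary isolator on its top before you open its drawer, then put every washed tool lying loose on the tiled step to the left of the cabinet (shoe trees, yellow brush, wooden brush, flat scraper: as many as are there) into the drawer. Push the drawer fully shut, and only then turn the isolator back on, all the way to its detent. Leave the polish tin, doorstop, bottle and everything else on the step standing where they are.

Things in the scene. Friction and masses are not known exactly. Their poses are not given: they have to be found in the camera images.
- dryer: (sizes in this list are in mm) white drying cabinet fixed on the step, 240 deep (x) x 350 wide (y) x 130 high, drawer at its front, isolator on its top. Origin: centre of its underside; its x axis points from the front into the cabinet, y to its left as seen from the robot, z up; turned up to 0.08 rad. The drawer front stands 12 mm proud of the cabinet's front edge
- drawer (a joint): how far the drawer is pulled out towards the robot (along the dryer's -x), in m: 0 shut, 0.155 fully open (stop). Slides with about 1.5 N of friction and stays where it is left. It may start up to 10 mm ajar; 'shut' means 6 mm or less
- drawer_handle (a point): middle of the drawer's horizontal bar handle, which lies along the dryer's y: 130 long, 12 thick (x) and 14 high, its middle 98 above the step and 45 mm in front of the drawer's front panel, 32 mm below the cabinet's top; held by two posts 58 mm to either side of its middle. Can be pinched from above across the bar
- drawer_floor (a point): point on the drawer's inner floor, 22 above the step; moves with the drawer; axes as the dryer's. Fully open, it is the middle of the uncovered space: 77 mm to the front panel (100 high inside) and 77 to the cabinet's front edge (130 above the step), 155 either way in y to side walls 53 high. The drawer reaches 65 mm further back under the cabinet
- isolator (a joint): isolator handle angle, rad: 0 = ON (bar along the dryer's x, pointing at the robot), 1.571 = OFF (bar along the dryer's y, parallel to the drawer front). From ON to OFF it turns anticlockwise seen from above, from OFF to ON clockwise, between two stops. An over-centre spring (about 0.1 N m) snaps it to the nearer end once past the middle. It starts ON
- isolator_grip (a point): point on the turning axis of the isolator handle: a grey bar 90 long x 16 wide x 30 high over a round black plate, on the cabinet's top, 120 mm left of its middle and 45 behind its front edge. The point is at the bar's mid height (168 above the step; bar from 152 to 182). The point turns with the handle, its x axis along the bar
- shoe_tree_a: half shoe tree of stainless steel, 120 long, lying flat: toe block 50 x 44 wide x 36 high at its +x end, heel block 30 x 36 wide x 32 high at its -x end, between them a neck 22 wide from x = -30 to +10 mm, its middle 20 above the underside. Origin: centre of the underside. x along its length, z up. About 0.18 kg. A washed tool; may be absent
- shoe_tree_b: half shoe tree of stainless steel, 120 long, lying flat: toe block 50 x 44 wide x 36 high at its +x end, heel block 30 x 36 wide x 32 high at its -x end, between them a neck 22 wide from x = -30 to +10 mm, its middle 20 above the underside. Origin: centre of the underside. x along its length, z up. About 0.18 kg. A washed tool; may be absent. The same as shoe_tree_a
- brush: grip brush, yellow plastic back on a white bristle block (rigid), 120 long x 36 wide x 41 high, lying bristles down; can be gripped across its 36 mm width at 25 mm height. Origin: centre of the underside; x along its length, z up. About 0.1 kg. One of the washed tools; may be absent
- wood_brush: shoe brush, light wooden back (110 long x 40 wide, 18 thick, upper part) on a black bristle block (rigid, 106 x 34 x 18), 36 high in all, lying bristles down; can be gripped across its 40 mm width at 25 mm height. Origin: centre of the underside; x along its length, z up. About 0.12 kg. One of the washed tools; may be absent
- scraper: flat grey plastic scraper, 120 long: handle 24 wide x 28 high from x = -60 to +25 mm, flat blade 54 wide x 8 thick from x = 20 to 60 mm. Origin: centre of the underside; x along its length, z up. About 0.1 kg. One of the washed tools; may be absent
- tin: round polish tin with a brass lid, 74 across, 28 high, standing among the washed tools; to be left alone. Origin: centre of the underside
- doorstop: black rubber doorstop, 80 x 40 x 30 high, to be left alone. Origin: centre of the underside
- bottle: upright bottle, 64 across, 190 high, right of the cabinet, to be left alone. Origin: centre of the underside
Mind the look-alikes: they are no part of the job. Several things look just like the brush: the one meant starts farthest to the robot's left. What is shaped like the shoe_tree_a but red is not meant.

How it is judged:
By the outcome, as a careful person would: the job done as asked, in the order asked, and still so for the second after the job is handed in, with the robot touching nothing.
Of shoe_tree_a, shoe_tree_b, brush, wood_brush, scraper only 3 to 4 are there at a start; the rules pass over those that are not, and their reading is None.
At some moment in a run one of shoe_tree_a, shoe_tree_b, brush, wood_brush, scraper may be knocked a few centimetres aside while the robot is not near it.
Once in a run the grip may slacken for a moment while it holds something.
It also fails if it takes over 208 s, if anything falls off the work surface, if the arm or the gripper's body presses on something with over 40 N, if the wrist force passes 120 N, or if a joint passes its speed limit or range.

ROBOT

A 7-joint arm with a two-finger parallel gripper is mounted at the origin on the work surface. World frame = base frame: x ahead of the robot, y to its left, z up, the work surface at z = 0. Lengths are in m, angles in rad, forces in N, time in s.
With the tool pointing down it reaches from about 0.375 to 0.925 m from the base axis. Payload 3.1 kg.
Tool frame: the origin (TCP) lies between the finger pads; the fingertips stand 19 mm ahead of it and the grasp point (between the pads) is the TCP; z points along the fingers, y is the direction in which the jaws open and shut (so a half turn about z gives the same grasp; the last joint's range is limited). The gripper opens to 85 mm and grips with 20 to 120 N. Pads are 22 mm wide; open, the fingers measure 114 mm over their backs; the gripper's body (76 mm by 85 mm) begins 54 mm behind the grasp point. The pads swing forward as they close: fully open they stand 13 mm farther back than shut.
Start: joints at [1.113, 0.383, 0.044, 1.598, -0.018, 1.161, -0.05], TCP at [0.229, -0.608, 0.25] pointing down, gripper open.
Joint ranges: [-2.61, 2.61], [-0.41, 2.15], [-1.48, 1.57], [0, 2.5], [-1.57, 4.71], [0.05, 1.97], [-2.85, 2.85]. Speed limits (rad/s): [2.79, 2.79, 3.14, 3.14, 3.14, 3.14, 3.14].

INTERFACE

Orientations are given as a unit quaternion [x, y, z, w].
In Python, from bench import move_ptp, movel, move_j, move_gripper, pause, inverse_kinematics, read_camera, camera_params, MotionError, sign_off, look_for, tip_of, read_time_s, read_qpos, read_joint_vel, read_effort, read_eef_pos, read_tcp_rot, read_ft_force, read_ft_torque, read_finger_gap gives the robot as it stands. Calls block until the motion is done:
- move_ptp(position, orientation): joint-space move of the TCP to a pose.
- movel(position, orientation=None, speed=0.15): straight line of the TCP; orientation=None keeps the orientation; speed is the mean speed in m/s.
- move_j(angles): joint-space move.
- move_gripper(opening, effort=None): finger opening in m; effort is the grip in N (None keeps the last); returns when the fingers have stopped.
- pause(seconds).
- inverse_kinematics(position, orientation): joint angles nearest the present ones, or None.
- read_camera(name): name is "scene" or "side" or "wrist"; returns the picture (420x560x3 uint8, red, green, blue); there is no depth.
- camera_params(name): a dict with "K" (3x3 intrinsics, pixels), "dist_coeffs" ([k1, k2, p1, p2, k3] as OpenCV has them; the pictures are not rectified), "camera_from_world" (4x4, takes a point from world to camera coordinates). Camera axes: x right, y down, z forward; pixel columns grow to the right and rows downward; lengths in m; the calibration is good to about 2 mm. A picture is of the moment at which its call begins: read the wrist's pose just before it. camera_params takes no time and is no camera call; for the wrist camera it gives the pose at the moment of the call.
A pose or a line that the arm cannot do raises MotionError and nothing moves.
- sign_off(): hands the job in, once; it reports no verdict.
Trained networks look in the newest picture that a camera, given by its name, has taken for a name from the list of things; names that differ only in an ending like _2 or _b are one class to them, and where a whole thing is asked for, a point or a joint stands for the part that bears it (a point fixed in the world has none). Each returns a list of dicts, best first, with "confidence" (0 to 1); they miss things now and then, are a little off and sometimes report something else, mostly with a low value. They report only what shows in the picture. A call takes as long as a camera call. They do not tell look-alikes from the thing itself.
- look_for(camera, name): "at" ([column, row] in pixels, amid what is visible of it).
- tip_of(camera, name): "at" ([column, row] in pixels: a listed point, or the origin of a listed thing).
Readings, each from a call of its own:
- read_time_s(): time.
- read_qpos(): joint angles.
- read_joint_vel(): joint speeds.
- read_effort(): joint torques, N m.
- read_eef_pos(): TCP position.
- read_tcp_rot(): TCP orientation.
- read_ft_force(): force on the tool from outside, world axes, zero at the start.
- read_ft_torque(): the same for the moment, N m.
- read_finger_gap(): finger opening in m.
Only numpy, scipy, OpenCV 4.12 (cv2) and the standard library are available. Lean on these libraries where they do the work, as an engineer would, in place of code of your own. Each camera call takes 0.05 s, during which the arm holds its last target.

## Working session

There is one attempt and no reset: what is moved stays moved. The work goes in short steps, each a Python script; the robot and the scene stay as the last script left them, time stands still between calls to the robot, and variables do not carry over. Pictures are saved under pics/ and viewed, and the job is handed in when it is done.

```bash
ls; mkdir -p pics
python3 - <<'E'
from bench import *
import cv2
for n in ["scene","side","wrist"]:
    im=read_camera(n); cv2.imwrite(f"pics/{n}0.png",im[:,:,::-1])
    p=camera_params(n); print(n,p["K"],p["dist_coeffs"],p["camera_from_world"])
print(read_time_s(),read_eef_pos(),read_tcp_rot(),read_finger_gap())
E
```

```text
pics
scene [[421.00763823   0.         280.35618275]
 [  0.         421.00763823 209.69268004]
 [  0.           0.           1.        ]] [0.01318523 0.         0.         0.         0.        ] [[ 0.57891806  0.81530227  0.01166566 -0.26327352]
 [ 0.53750725 -0.37082899 -0.75734524 -0.23166529]
 [-0.61313933  0.44471121 -0.65291048  1.70674778]
 [ 0.          0.          0.          1.        ]]
side [[480.4924657    0.         276.91360565]
 [  0.         480.4924657  202.65498438]
 [  0.           0.           1.        ]] [-0.11896208  0.          0.          0.          0.        ] [[-0.85617105 -0.5165771  -0.01091906  0.44520081]
 [-0.36273408  0.61597381 -0.69928553  0.33236698]
 [ 0.36796074 -0.59474732 -0.71475906  1.26525844]
 [ 0.          0.          0.          1.        ]]
wrist [[310.28657755   0.         280.90849262]
 [  0.         310.28657755 204.49225192]
 [  0.           0.           1.        ]] [-0.02654074  0.          0.          0.          0.        ] [[ 0.35134453 -0.93624559 -0.00110358 -0.64952646]
 [-0.89825013 -0.33741791  0.28159521 -0.03594028]
 [-0.26401464 -0.09794564 -0.95953266  0.37899677]
 [ 0.          0.          0.          1.        ]]
0.15 [ 0.22860329 -0.60772166  0.24915108] [ 9.83857676e-01  1.78949553e-01 -2.34439412e-04 -1.03725887e-03] 0.08549359209841181
```

View pics/scene0.png

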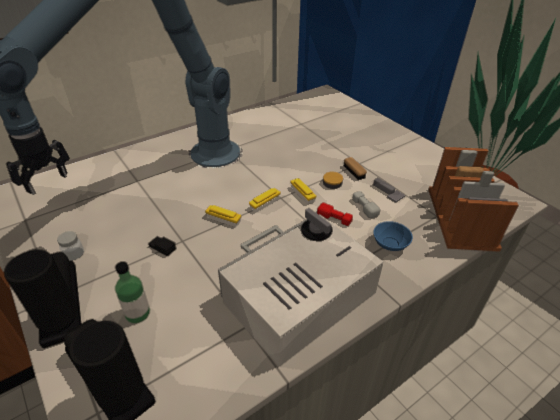

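View pics/side0.png

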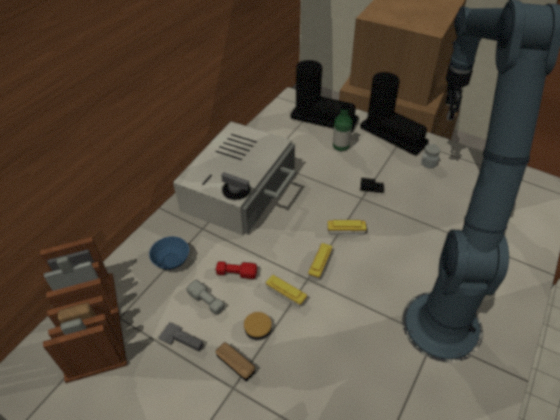

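View pics/wrist0.png

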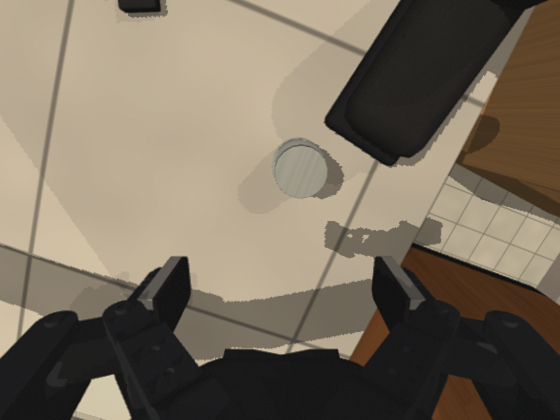

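```bash
cat > h.py <<'E'
from bench import *
import numpy as np, cv2
from scipy.spatial.transform import Rotation as R
def snap(n,f=None):
    p=camera_params(n); im=read_camera(n)
    if f: cv2.imwrite(f"pics/{f}.png",im[:,:,::-1])
    return im,p
def ray(p,uv):
    x=cv2.undistortPoints(np.array([[uv]],float),np.array(p["K"]),np.array(p["dist_coeffs"]))[0,0]
    T=np.array(p["camera_from_world"]); Rm=T[:3,:3]; c=-Rm.T@T[:3,3]
    d=Rm.T@np.array([x[0],x[1],1]); return c,d/np.linalg.norm(d)
def onz(p,uv,z):
    c,d=ray(p,uv); return c+d*(z-c[2])/d[2]
def tri(p1,u1,p2,u2):
    c1,d1=ray(p1,u1);c2,d2=ray(p2,u2)
    A=np.stack([d1,-d2],1); s=np.linalg.lstsq(A,c2-c1,rcond=None)[0]
    a=c1+s[0]*d1;b=c2+s[1]*d2; return (a+b)/2,np.linalg.norm(a-b)
def proj(p,X):
    T=np.array(p["camera_from_world"]); rv=cv2.Rodrigues(T[:3,:3])[0]
    return cv2.projectPoints(np.array(X,float).reshape(-1,1,3),rv,T[:3,3],np.array(p["K"]),np.array(p["dist_coeffs"]))[0].reshape(-1,2)
def Q(yaw):
    "tool down; tool x axis at yaw, jaws open along tool y"
    return (R.from_euler('z',yaw)*R.from_quat([1,0,0,0])).as_quat()
E
python3 - <<'E'
from h import *
P={}
for n in ["scene","side"]:
    _,P[n]=snap(n)
names=["dryer","drawer_handle","drawer_floor","isolator_grip","shoe_tree_a","brush","wood_brush","scraper","tin","doorstop","bottle"]
for nm in names:
    for n in P:
        print(nm,n,[(np.round(d["at"],1).tolist(),round(d["confidence"],2)) for d in tip_of(n,nm)][:5])
Z={"drawer_handle":.098,"isolator_grip":.168}
print(read_time_s())
E
```

```text
dryer scene [([300.6, 299.1], 0.64)]
dryer side [([237.7, 188.8], 0.84), ([204.1, 301.2], 0.64), ([182.0, 340.1], 0.35)]
drawer_handle scene [([260.9, 234.8], 0.7)]
drawer_handle side [([284.2, 183.4], 0.74), ([235.3, 367.4], 0.41)]
drawer_floor scene [([297.3, 299.1], 0.29)]
drawer_floor side [([250.6, 185.9], 0.69), ([234.6, 366.7], 0.6)]
isolator_grip scene [([316.9, 219.8], 0.57)]
isolator_grip side [([234.7, 179.5], 0.84), ([337.1, 144.9], 0.28)]
shoe_tree_a scene [([362.1, 204.1], 0.8), ([332.8, 217.3], 0.67)]
shoe_tree_a side [([203.6, 300.8], 0.71), ([235.4, 273.2], 0.55)]
brush scene [([299.3, 194.5], 0.79), ([266.7, 206.3], 0.7), ([223.8, 222.8], 0.69)]
brush side [([344.5, 231.1], 0.75), ([318.0, 263.0], 0.65), ([286.8, 292.5], 0.64), ([250.9, 191.0], 0.59), ([202.6, 300.1], 0.55)]
wood_brush scene [([351.3, 175.0], 0.56)]
wood_brush side [([234.8, 368.6], 0.58)]
scraper scene [([387.0, 190.3], 0.69)]
scraper side [([184.3, 339.9], 0.58)]
tin scene [([331.2, 182.7], 0.6)]
tin side [([256.4, 327.7], 0.78)]
doorstop scene [([160.9, 249.0], 0.66)]
doorstop side [([371.1, 188.7], 0.82)]
bottle scene [([141.2, 314.2], 0.71)]
bottle side [([338.4, 143.4], 0.56)]
1.35
```

Run:
```python
from h import *
P={n:camera_params(n) for n in["scene","side"]}
D={"handle":((260.9,234.8),(284.2,183.4)),"iso":((316.9,219.8),(234.7,179.5)),"dryer":((300.6,299.1),(237.7,188.8)),
"tree":((362.1,204.1),(203.6,300.8)),"red":((332.8,217.3),(235.4,273.2)),"brush":((299.3,194.5),(286.8,292.5)),"b2":((266.7,206.3),(318,263)),"b3":((223.8,222.8),(344.5,231.1)),
"wood":((351.3,175),(234.8,368.6)),"scraper":((387,190.3),(184.3,339.9)),"tin":((331.2,182.7),(256.4,327.7)),"doorstop":((160.9,249),(371.1,188.7)),"bottle":((141.2,314.2),(338.4,143.4))}
for k,(a,b) in D.items():
    X,e=tri(P["scene"],a,P["side"],b); print(k,X.round(3),round(e,4))
a=cv2.imread("pics/scene0.png")[150:300,200:420]; b=cv2.imread("pics/side0.png")[110:390,150:380]
cv2.imwrite("pics/cs.png",cv2.resize(a,None,fx=3.6,fy=3.6,interpolation=cv2.INTER_CUBIC))
cv2.imwrite("pics/cd.png",cv2.resize(b,None,fx=2.14,fy=2.14,interpolation=cv2.INTER_CUBIC))
```

```text
handle [ 0.594 -0.169  0.104] 0.0008
iso [ 0.692 -0.048  0.172] 0.0015
dryer [ 0.776 -0.161 -0.001] 0.0025
tree [0.591 0.26  0.011] 0.0167
red [0.576 0.135 0.002] 0.0077
brush [0.414 0.116 0.002] 0.0064
b2 [ 0.392 -0.018 -0.002] 0.0071
b3 [ 0.379 -0.178 -0.007] 0.0021
wood [ 0.415  0.372 -0.017] 0.0113
scraper [0.573 0.387 0.004] 0.004
tin [0.426 0.254 0.003] 0.0065
doorstop [ 0.38  -0.397 -0.002] 0.0026
bottle [ 0.581 -0.54   0.013] 0.0078
```

View pics/cs.png

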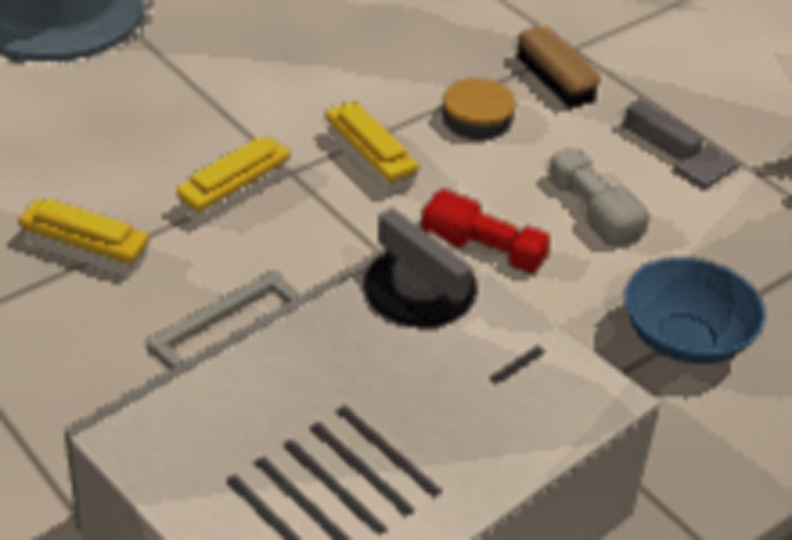

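View pics/cd.png

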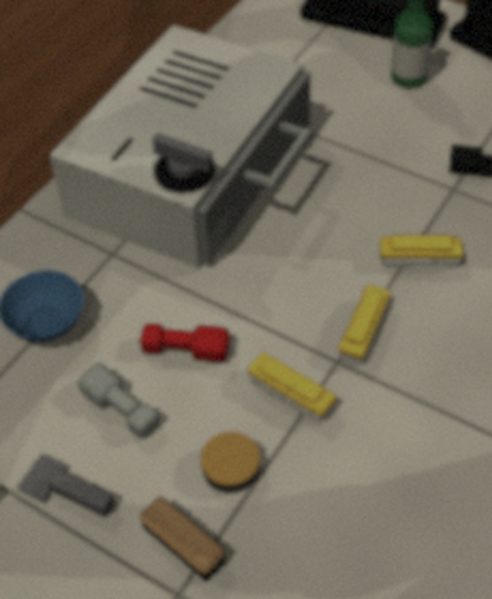

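Run:
```python
from h import *
p=camera_params("wrist"); T=np.array(p["camera_from_world"]); c=-T[:3,:3].T@T[:3,3]
Rt=R.from_quat(read_tcp_rot()); print("cam in tool",Rt.inv().apply(c-read_eef_pos()),"fwd",Rt.inv().apply(T[2,:3]))
q=read_eef_pos()
for yaw in (0.05,0.05+np.pi/2,np.pi,-np.pi/2):
    for pos in ([0.69,-.05,.3],[.6,-.17,.2],[.52,-.12,.15],[.56,-.16,.05]):
        s=inverse_kinematics(pos,Q(yaw)); print(yaw,pos,None if s is None else np.round(s,2))
movel([q[0],q[1],.4],speed=.3); t=read_time_s()
move_ptp([.55,-.05,.45],Q(0.05)); print(read_time_s()-t,read_time_s())
snap("wrist","w1")
```

```text
cam in tool [ 0.07172668  0.00045874 -0.12390261] fwd [-2.81482161e-01  7.34190870e-04  9.59566180e-01]
0.05 [0.69, -0.05, 0.3] [ 0.28  0.46 -0.37  1.41  0.17  1.3  -1.62]
0.05 [0.6, -0.17, 0.2] [ 0.41  0.39 -0.25  1.7   0.11  1.06 -1.39]
0.05 [0.52, -0.12, 0.15] [ 0.43  0.3  -0.32  1.95  0.12  0.9  -1.47]
0.05 [0.56, -0.16, 0.05] [ 0.4   0.52 -0.23  1.88  0.17  0.75 -1.45]
1.6207963267948966 [0.69, -0.05, 0.3] [ 0.42  0.49 -0.58  1.4   0.27  1.32 -0.12]
1.6207963267948966 [0.6, -0.17, 0.2] [ 0.59  0.43 -0.48  1.69  0.22  1.08  0.09]
1.6207963267948966 [0.52, -0.12, 0.15] [ 0.58  0.33 -0.5   1.94  0.19  0.92  0.04]
1.6207963267948966 [0.56, -0.16, 0.05] [ 0.6   0.56 -0.48  1.87  0.35  0.79 -0.02]
3.141592653589793 [0.69, -0.05, 0.3] [ 0.46  0.51 -0.64  1.4   0.3   1.33  1.38]
3.141592653589793 [0.6, -0.17, 0.2] [ 0.68  0.45 -0.59  1.69  0.28  1.09  1.57]
3.141592653589793 [0.52, -0.12, 0.15] [ 0.7   0.35 -0.63  1.94  0.26  0.93  1.51]
3.141592653589793 [0.56, -0.16, 0.05] [ 0.64  0.58 -0.54  1.87  0.4   0.8   1.47]
-1.5707963267948966 [0.69, -0.05, 0.3] [-0.78  0.84  1.37  1.47 -0.82  1.49 -2.56]
-1.5707963267948966 [0.6, -0.17, 0.2] [-0.69  0.85  1.37  1.75 -0.87  1.3  -2.26]
-1.5707963267948966 [0.52, -0.12, 0.15] [-0.88  0.76  1.38  2.   -0.85  1.13 -2.26]
-1.5707963267948966 [0.56, -0.16, 0.05] [-0.72  1.15  1.36  1.93 -1.23  1.24 -2.03]
2.3 4.3
```

View pics/w1.png

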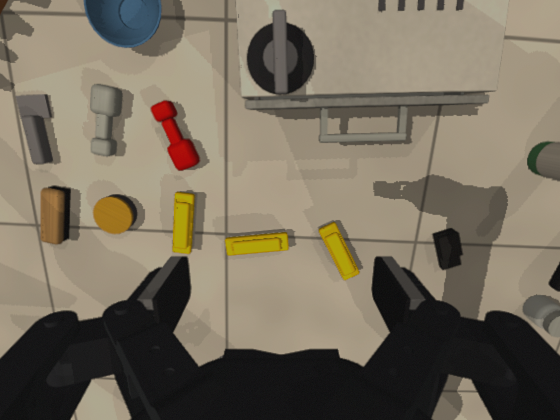

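Run:
```python
from h import *
im,p=snap("wrist","w2")
for z,us in ((.182,[(280,13),(280,93)]),(.105,[(320,139),(409,139),(364.5,139)]),(.13,[(245,97),(487,95)]),(.0,[])):
    for u in us: print(z,u,onz(p,u,z).round(4))
for nm in ["isolator_grip","drawer_handle","shoe_tree_a","brush","wood_brush","scraper","tin"]:
    z={"isolator_grip":.168,"drawer_handle":.098}.get(nm,0)
    for d in tip_of("wrist",nm): print(nm,np.round(d["at"],1),round(d["confidence"],2),onz(p,d["at"],z).round(3))
a=im[70:160,230:510,::-1]; cv2.imwrite("pics/w2c.png",cv2.resize(a,None,fx=2.8,fy=2.8,interpolation=cv2.INTER_CUBIC))
a=im[70:260,0:220,::-1]; cv2.imwrite("pics/w2d.png",cv2.resize(a,None,fx=3.0,fy=3.0,interpolation=cv2.INTER_CUBIC))
```

```text
0.182 (280, 13) [ 0.7309 -0.0429  0.182 ]
0.182 (280, 93) [ 0.6455 -0.0468  0.182 ]
0.105 (320, 139) [ 0.5883 -0.1087  0.105 ]
0.105 (409, 139) [ 0.5949 -0.2415  0.105 ]
0.105 (364.5, 139) [ 0.5915 -0.1749  0.105 ]
0.13 (245, 97) [6.413e-01 6.000e-04 1.300e-01]
0.13 (487, 95) [ 0.661  -0.3299  0.13  ]
isolator_grip [279.   52.4] 0.85 [ 0.692 -0.043  0.168]
drawer_handle [361.4 134.8] 0.6 [ 0.597 -0.171  0.098]
shoe_tree_a [109.9 122.6] 0.74 [0.593 0.258 0.   ]
shoe_tree_a [177.6 135.8] 0.56 [0.575 0.136 0.   ]
brush [335.5 245.9] 0.94 [ 0.372 -0.171  0.   ]
brush [255.4 240.1] 0.78 [ 0.377 -0.01   0.   ]
wood_brush [ 61.  211.9] 0.82 [0.418 0.374 0.   ]
scraper [ 41.5 128.8] 0.61 [0.577 0.387 0.   ]
scraper [111.1 118.5] 0.18 [0.6   0.255 0.   ]
tin [119.1 211.1] 0.82 [0.426 0.258 0.   ]
tin [ 63.5 208.8] 0.52 [0.425 0.368 0.   ]
```

View pics/w2c.png

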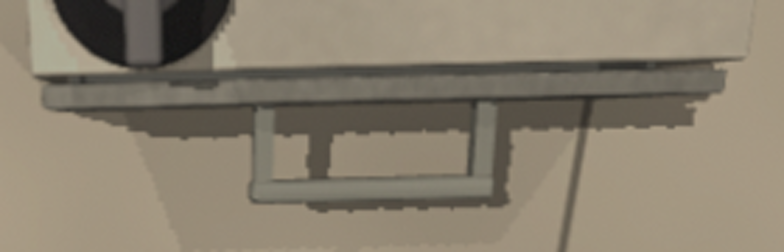

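View pics/w2d.png

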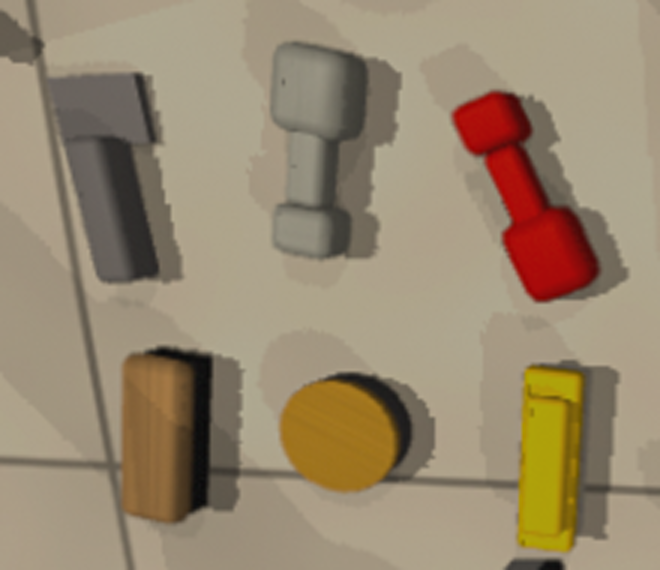

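```bash
cat >> h.py <<'E'
TH=0.05; ISO=np.array([0.690,-0.0445])
def turn(p,a,b,n=6):
    for y in np.linspace(a,b,n+1)[1:]:
        move_ptp(p,Q(y))
E
python3 - <<'E'
from h import *
im,p=snap("wrist")
print(onz(p,(242.5,96.8),.13),onz(p,(496,90.7),.13))
move_gripper(.05,30)
move_ptp([*ISO,.25],Q(TH)); movel([*ISO,.173],speed=.1)
snap("wrist","w3"); snap("scene","s3")
print(read_ft_force(),read_eef_pos(),read_time_s())
move_gripper(0,25); print(read_finger_gap(),read_ft_force(),read_ft_torque())
E
```

```text
[0.64148761 0.00588173 0.13      ] [ 0.66817895 -0.33954491  0.13      ]
[0.23965557 0.85296483 1.10931278] [ 0.69088417 -0.04435812  0.17429473] 7.225
0.015515694587564889 [-0.0115439   0.99257869  1.47050665] [0.15328716 0.16606433 0.44389674]
```

View pics/w3.png

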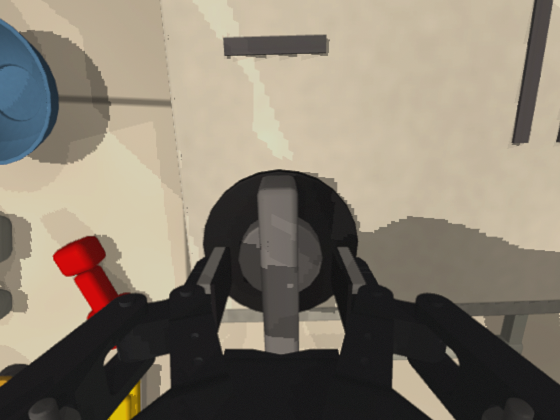

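```bash
sed -i 's/^TH=0.05/TH=0.07/' h.py
python3 - <<'E'
from h import *
P=[*ISO,.173]
for y in np.linspace(.07,.07+np.pi/2+.03,7)[1:]:
    move_ptp(P,Q(y)); print(round(y,2),read_ft_force().round(1),read_ft_torque().round(2),read_time_s())
move_gripper(.05); pause(.2)
movel([*ISO,.30],speed=.2)
snap("wrist","w4"); snap("scene","s4"); print(read_time_s())
E
```

```text
0.34 [-0.7  1.6  3.6] [ 0.32  0.16 -0.09] 7.975
0.6 [-1.2  0.8  4.7] [ 0.39  0.31 -0.12] 8.3167
0.87 [-1.5  1.8  5. ] [ 0.45  0.4  -0.02] 8.6583
1.14 [-1.6  1.7  5.1] [0.44 0.38 0.09] 9.0
1.4 [-1.9  1.5  6.5] [0.44 0.43 0.12] 9.3417
1.67 [-1.7  1.4  6.3] [ 0.42  0.5  -0.58] 9.6833
11.1917
```

View pics/w4.png

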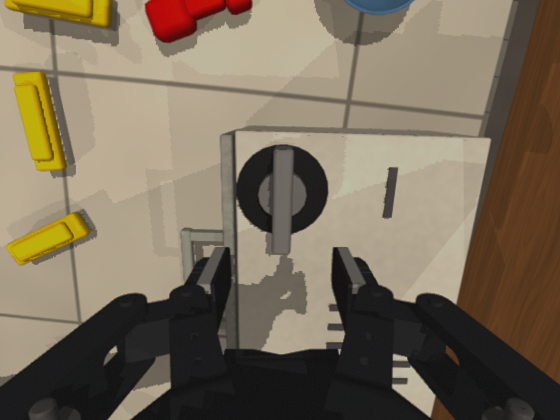

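View pics/s4.png

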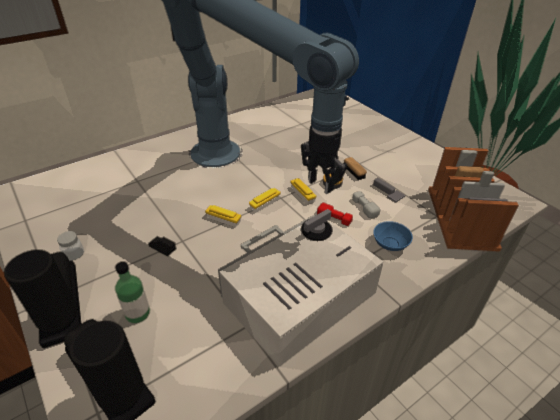

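Run:
```python
from h import *
H=np.array([.5935,-.171]); y=TH+np.pi/2
move_gripper(.04,40)
move_ptp([*H,.19],Q(y)); movel([*H,.101],speed=.12)
print(read_ft_force().round(1)); snap("wrist","w5"); snap("side","d5")
move_gripper(0,40); print(read_finger_gap(),read_ft_force().round(1),read_eef_pos(),read_time_s())
```

```text
[ 0.1 -0.1 -0.1]
0.010892897956360462 [-0.3  0.6  4.6] [ 0.59393726 -0.17117943  0.10186455] 13.5917
```

View pics/w5.png

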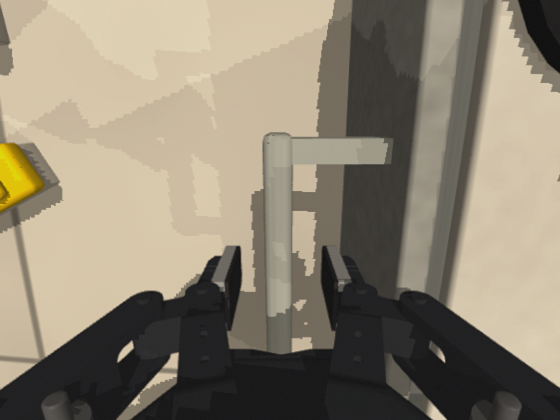

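View pics/d5.png

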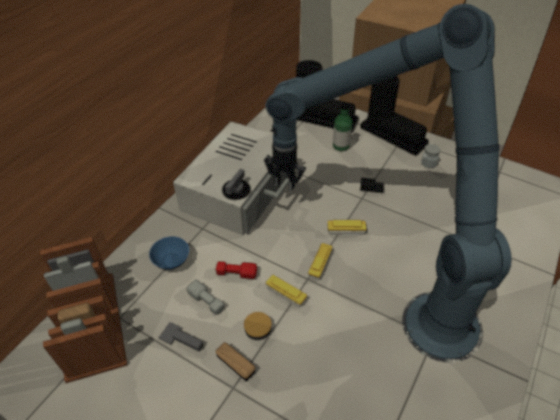

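Run:
```python
from h import *
y=TH+np.pi/2
u=np.array([-np.cos(TH),-np.sin(TH),0]); p0=np.array([.5935,-.171,.101])
for s in (.05,.10,.14,.150,.154):
    movel(p0+u*s,Q(y),speed=.1); print(s,read_ft_force().round(1),read_eef_pos().round(4),read_finger_gap())
    if read_ft_force()[0]>15: break
snap("side","d6"); print(read_time_s())
```

```text
0.05 [-1.2 -0.5  6.7] [ 0.543  -0.175   0.1018] 0.011148955483922373
0.1 [-2.1 -1.1  6.8] [ 0.4927 -0.1788  0.1018] 0.011134774349633196
0.14 [-1.  -1.4  8.5] [ 0.4528 -0.1818  0.1018] 0.01085402397773541
0.15 [-1.1 -1.6  9. ] [ 0.4429 -0.1825  0.1017] 0.011684259104329898
0.154 [ 6.4 -2.7 -2.7] [ 0.4425 -0.1825  0.1018] 0.01096817695834491
15.9917
```

View pics/d6.png

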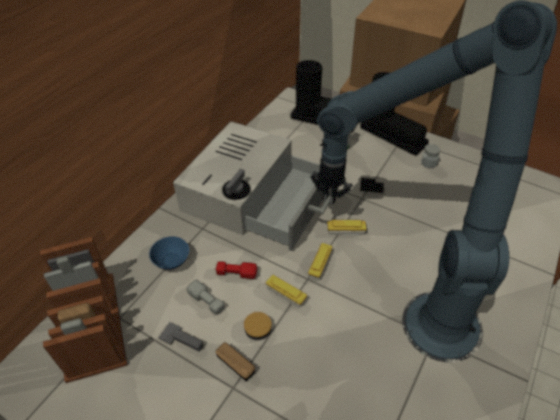

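```bash
cat >> h.py <<'E'
XD=np.array([np.cos(TH),np.sin(TH)]); YD=np.array([-np.sin(TH),np.cos(TH)])
FLOOR=np.array([.577,-.173])
E
python3 - <<'E'
from h import *
move_gripper(.04); e=read_eef_pos()
movel([e[0],e[1],.22],speed=.2); move_gripper(.085)
move_ptp([.48,.22,.42],Q(np.pi)); print(read_time_s(),read_qpos().round(2))
im,p=snap("wrist","w7")
for nm in ["shoe_tree_a","brush","wood_brush","scraper","tin"]:
    for d in tip_of("wrist",nm): print(nm,np.round(d["at"],1),round(d["confidence"],2),onz(p,d["at"],0).round(3))
E
```

```text
19.2917 [ 0.69  0.29 -1.41  1.61  0.29  1.49  0.83]
shoe_tree_a [238.8 207.6] 0.69 [0.574 0.139 0.   ]
shoe_tree_a [305.2 218.8] 0.58 [0.596 0.261 0.   ]
brush [47.5 92.6] 0.89 [ 0.371 -0.176  0.   ]
brush [140.2  98.1] 0.75 [ 0.382 -0.018  0.   ]
brush [227.  116.7] 0.58 [0.414 0.126 0.   ]
wood_brush [372.1 117.7] 0.84 [0.416 0.371 0.   ]
scraper [373.8 210.2] 0.8 [0.58  0.387 0.   ]
tin [303.9 123.5] 0.6 [0.426 0.256 0.   ]
```

View pics/w7.png

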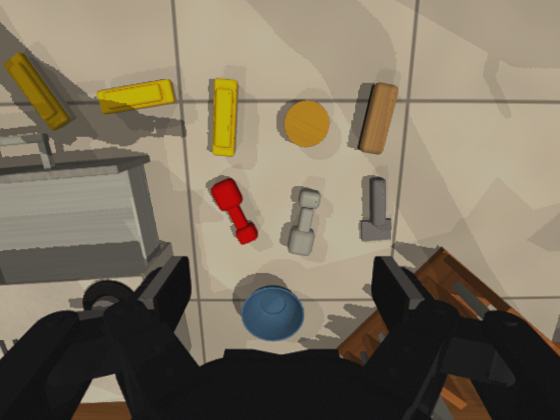

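Run:
```python
from h import *
im,p=snap("wrist")
a=im[70:260,190:420,::-1]; cv2.imwrite("pics/w7c.png",cv2.resize(a,None,fx=3.0,fy=3.0,interpolation=cv2.INTER_CUBIC))
L={"brush":((225,81),(225,154),.041),"wood":((387,86),(373,151),.036),"scr":((377,179),(378,222),.028),"tree":((310.5,194),(301,248),.034)}
for k,(a,b,z) in L.items():
    A=onz(p,a,z);B=onz(p,b,z); d=B-A; print(k,A.round(3),B.round(3),"mid",((A+B)/2).round(3),"len",np.linalg.norm(d).round(3),"ang",np.arctan2(d[1],d[0]).round(3))
for nm,pos,al in (("brush",[.42,.118],0),("wood",[.418,.374],-.2),("scr",[.577,.387],0),("tree",[.593,.26],0)):
    for y in (0,np.pi):
        for z in (.026,.2):
            s=inverse_kinematics([*pos,z],Q(y+al)); print(nm,y,z,None if s is None else s.round(2))
for v in(-.11,-.035,.04,.11):
    for y in (0,np.pi): s=inverse_kinematics([*(FLOOR+v*YD),.06],Q(y+TH)); print(v,y,None if s is None else s.round(2))
```

```text
brush [0.361 0.134 0.041] [0.472 0.128 0.041] mid [0.416 0.131 0.041] len 0.111 ang -0.051
wood [0.368 0.382 0.036] [0.468 0.368 0.036] mid [0.418 0.375 0.036] len 0.101 ang -0.139
scr [0.516 0.381 0.028] [0.593 0.389 0.028] mid [0.554 0.385 0.028] len 0.078 ang 0.108
tree [0.54  0.268 0.034] [0.64  0.254 0.034] mid [0.59  0.261 0.034] len 0.101 ang -0.145
brush 0 0.026 [-0.01  0.38 -0.39  2.22  0.26  0.58 -2.16]
brush 0 0.2 [ 0.61  0.12 -1.01  2.1   0.12  0.98 -2.03]
brush 3.141592653589793 0.026 [ 0.4   0.5  -0.85  2.21  0.61  0.68  0.69]
brush 3.141592653589793 0.2 [ 0.96  0.3  -1.44  2.09  0.35  1.03  0.91]
wood 0 0.026 [-1.66  0.93  1.14  1.99 -1.06  0.99 -1.74]
wood 0 0.2 [-1.81  0.7   1.38  1.9  -0.75  1.2  -1.93]
wood 3.141592653589793 0.026 [-0.14  0.69 -0.81  1.92  0.67  0.83  0.05]
wood 3.141592653589793 0.2 [ 0.09  0.5  -1.11  1.82  0.5   1.13  0.18]
scr 0 0.026 [-1.27  0.95  0.92  1.64 -0.87  1.01 -1.63]
scr 0 0.2 [-1.38  0.81  1.15  1.56 -0.76  1.28 -1.69]
scr 3.141592653589793 0.026 [-0.06  0.91 -0.86  1.57  0.77  1.03  0.42]
scr 3.141592653589793 0.2 [ 0.02  0.74 -1.01  1.48  0.64  1.27  0.5 ]
tree 0 0.026 [-1.14  0.88  0.92  1.76 -0.86  0.95 -1.42]
tree 0 0.2 [-1.15  0.59  0.93  1.68 -0.51  1.13 -1.65]
tree 3.141592653589793 0.026 [ 0.16  0.84 -0.87  1.7   0.76  0.97  0.57]
tree 3.141592653589793 0.2 [ 0.27  0.67 -1.05  1.61  0.61  1.23  0.67]
-0.11 0 [ 0.88  0.7  -0.65  1.69  0.51  0.93 -1.48]
-0.11 3.141592653589793 [ 0.99  0.76 -0.82  1.69  0.65  0.98  1.57]
-0.035 0 [ 0.76  0.63 -0.61  1.78  0.46  0.87 -1.57]
-0.035 3.141592653589793 [ 0.89  0.7  -0.8   1.78  0.62  0.93  1.47]
0.04 0 [ 0.63  0.58 -0.58  1.85  0.42  0.83 -1.66]
0.04 3.141592653589793 [ 0.79  0.66 -0.79  1.84  0.59  0.9   1.35]
0.11 0 [ 0.5   0.55 -0.56  1.89  0.39  0.81 -1.77]
0.11 3.141592653589793 [ 0.68  0.63 -0.8   1.88  0.58  0.88  1.23]
```

View pics/w7c.png

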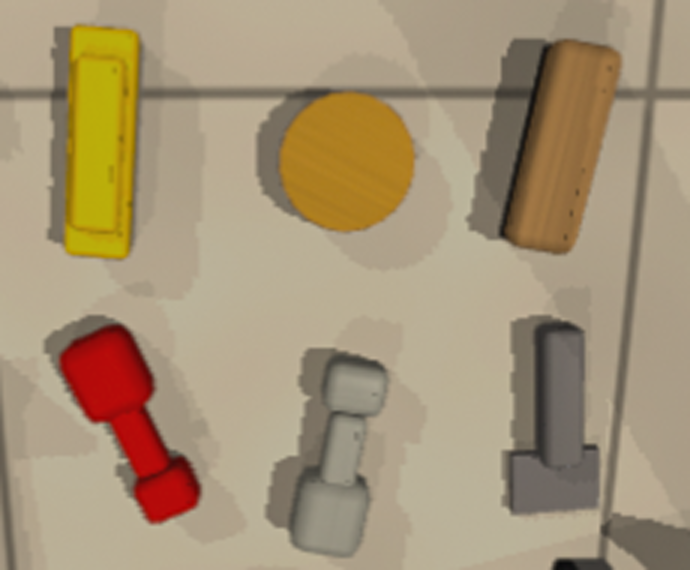

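```bash
cat >> h.py <<'E'
def hover(xy,ang,f,z=.2):
    move_gripper(.075); move_ptp([*xy,z],Q(ang+np.pi))
    im,p=snap("wrist",f); return im,p
def ends(p,a,b,z):
    A=onz(p,a,z);B=onz(p,b,z);d=B-A
    print(A.round(4),B.round(4),"mid",((A+B)/2).round(4),"len",np.linalg.norm(d).round(4),"ang",np.arctan2(d[1],d[0]).round(3))
E
python3 - <<'E'
from h import *
im,p=hover([.58,.262],-.145,"t1"); print(proj(p,[[.58,.262,.02]]),read_time_s())
for d in tip_of("wrist","shoe_tree_a"): print(np.round(d["at"],1),round(d["confidence"],2),onz(p,d["at"],0).round(4))
E
```

```text
[[280.46272201 185.90760197]] 20.925
[165.5 195.4] 0.82 [0.5768 0.136  0.    ]
[278.9 197.6] 0.58 [0.5972 0.2577 0.    ]
```

View pics/t1.png

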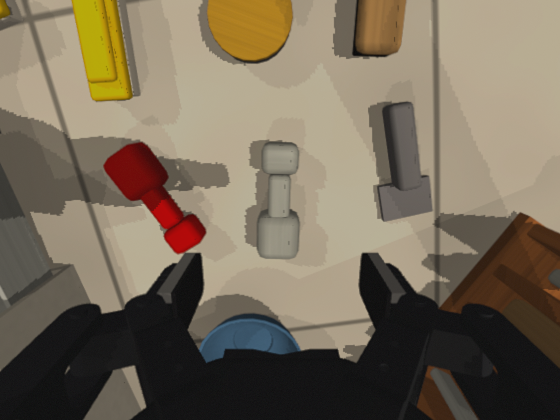

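```bash
cat >> h.py <<'E'
def grasp(xy,ang,z,effort=60,op=.075,up=.25):
    move_gripper(op); q=Q(ang+np.pi)
    move_ptp([*xy,.12],q); movel([*xy,z],q,speed=.12); f0=read_ft_force()
    move_gripper(0,effort); g=read_finger_gap(); 
    movel([*xy,up],q,speed=.2); print("force down",f0.round(1),"gap",round(g,4),"after lift",round(read_finger_gap(),4),"t",read_time_s())
E
python3 - <<'E'
from h import *
p=camera_params("wrist")
ends(p,(281,158),(278.5,234),.034)
c=onz(p,(279.7,194),.028); print(c)
grasp([c[0],c[1]],-.145-.03,.024)
snap("wrist","t2")
E
```

```text
[0.5513 0.2668 0.034 ] [0.6271 0.253  0.034 ] mid [0.5892 0.2599 0.034 ] len 0.077 ang -0.179
[0.58739286 0.2601482  0.028     ]
force down [-0.8  0.5  0.6] gap 0.0208 after lift 0.021 t 24.3667
```

View pics/t2.png

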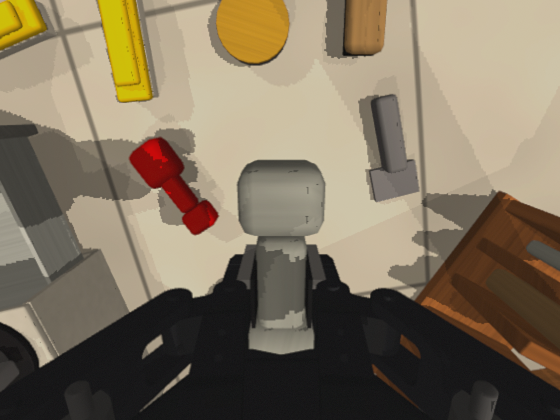

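```bash
cat >> h.py <<'E'
def place(v,z,f,u=0.0,op=.05):
    xy=FLOOR+v*YD+u*XD; q=Q(TH+np.pi)
    move_ptp([*xy,.25],q); print("gap",read_finger_gap())
    movel([*xy,z],q,speed=.15); print("gap",read_finger_gap(),read_ft_force().round(1),read_eef_pos().round(3))
    move_gripper(op); movel([*xy,.28],q,speed=.25)
    print("t",read_time_s()); return snap("wrist",f)
E
python3 - <<'E'
from h import *
place(-.11,.050,"t3",u=-.010)
E
```

```text
gap 0.021133599038607214
gap 0.02069875354893077 [ 0.3 -0.6 -1.3] [ 0.576 -0.284  0.051]
t 29.3167
```

View pics/t3.png

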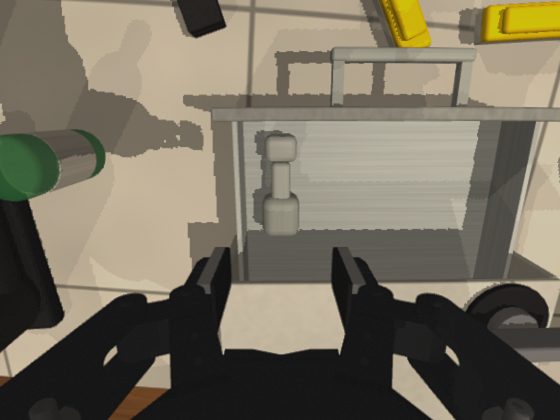

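Run:
```python
from h import *
im,p=hover([.565,.386],.07,"c1"); print(read_time_s())
for d in tip_of("wrist","scraper"): print(np.round(d["at"],1),round(d["confidence"],2),onz(p,d["at"],0).round(4))
```

```text
32.1833
[285.8 193.4] 0.55 [0.5778 0.3894 0.    ]
```

View pics/c1.png

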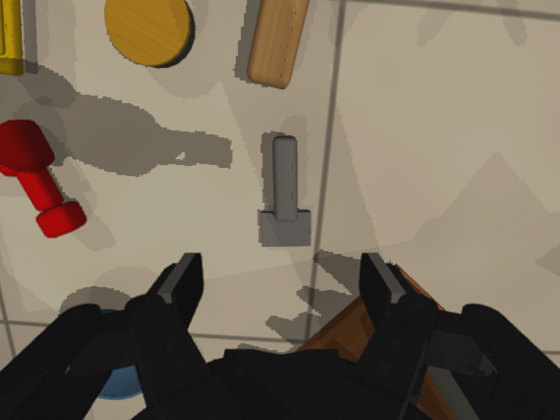

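Run:
```python
from h import *
p=camera_params("wrist")
ends(p,(285,139),(287,217),.028); print(onz(p,(286,185),.028))
for z in (0,.05,.1,.15,.2): print(z,onz(p,(400,264),z).round(3),onz(p,(302,350),z).round(3))
ps=camera_params("scene");pd=camera_params("side")
# rack corner: scene near-left-top ~(443,149); 
print(tri(ps,(443,149),pd,(109,306)),tri(ps,(430,188),pd,(125,358)))
```

```text
[0.5179 0.3844 0.028 ] [0.5947 0.3918 0.028 ] mid [0.5563 0.3881 0.028 ] len 0.0771 ang 0.096
[0.56190537 0.38843817 0.028     ]
0 [0.653 0.528 0.   ] [0.781 0.425 0.   ]
0.05 [0.628 0.505 0.05 ] [0.737 0.418 0.05 ]
0.1 [0.604 0.482 0.1  ] [0.693 0.411 0.1  ]
0.15 [0.58  0.459 0.15 ] [0.648 0.404 0.15 ]
0.2 [0.555 0.436 0.2  ] [0.604 0.397 0.2  ]
(array([0.6825914 , 0.48014341, 0.20318861]), np.float64(0.0037492947802710754)) (array([0.66282995, 0.51218787, 0.01678349]), np.float64(0.0002166369533105485))
```

Run:
```python
import cv2
a=cv2.imread("pics/s3.png")[130:260,330:540]; b=cv2.imread("pics/d5.png")[220:390,30:290]
cv2.imwrite("pics/r1.png",cv2.resize(a,None,fx=3.6,fy=3.6,interpolation=cv2.INTER_CUBIC))
cv2.imwrite("pics/r2.png",cv2.resize(b,None,fx=3,fy=3,interpolation=cv2.INTER_CUBIC))
```

```text
(no output)
```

View pics/r2.png

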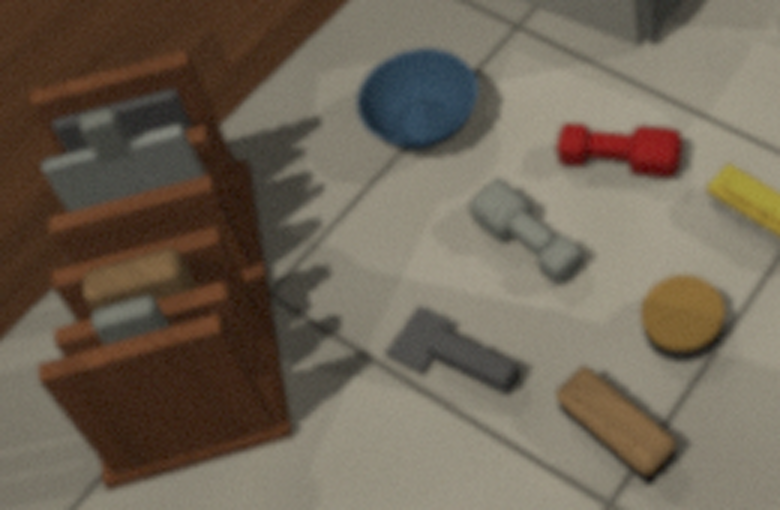

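View pics/r1.png

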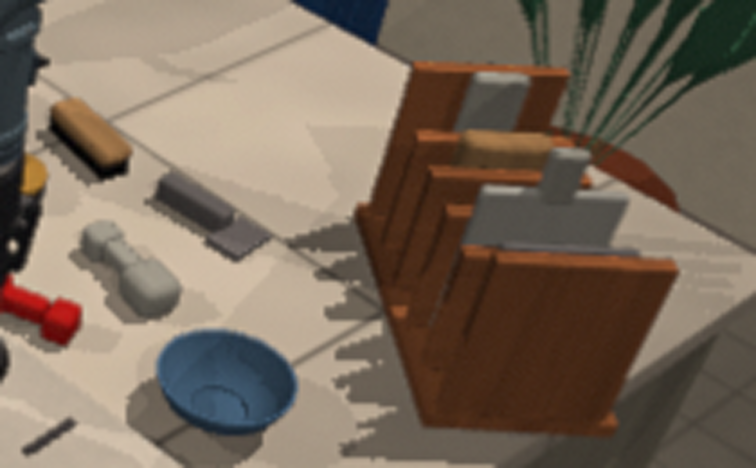

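Run:
```python
from h import *
grasp([.5615,.3884],.096,.0225,op=.06)
snap("wrist","c2")
```

```text
force down [0.1 0.4 0. ] gap 0.0229 after lift 0.0229 t 35.6167
```

View pics/c2.png

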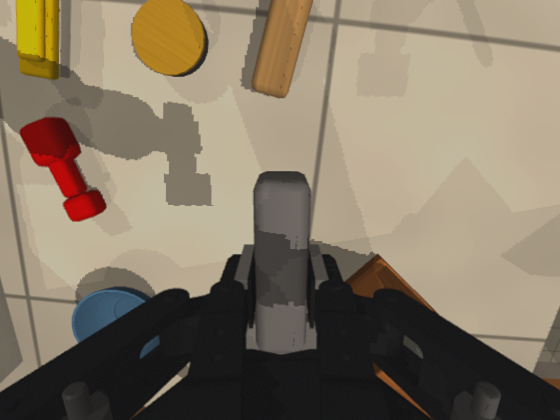

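Run:
```python
from h import *
place(-.037,.049,"c3",u=-.016,op=.045)
```

```text
gap 0.022625998174581583
gap 0.022808770481066897 [-0.1  0.4 -0.2] [ 0.565 -0.211  0.05 ]
t 40.725
```

View pics/c3.png

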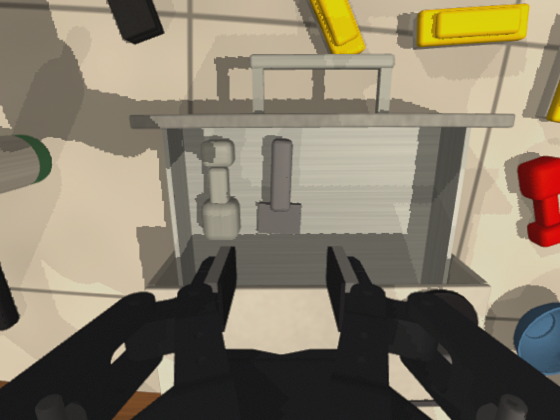

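Run:
```python
from h import *
im,p=hover([.418,.374],-.14,"b1"); print(read_time_s(),read_qpos().round(2))
for d in tip_of("wrist","wood_brush"): print(np.round(d["at"],1),round(d["confidence"],2),onz(p,d["at"],0).round(4))
```

```text
43.4 [ 0.12  0.54 -1.16  1.82  0.54  1.15  0.21]
[279.7 180.9] 0.65 [0.417  0.3713 0.    ]
```

View pics/b1.png

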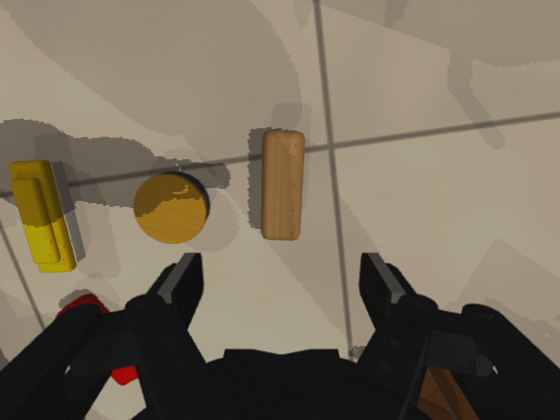

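Run:
```python
from h import *
p=camera_params("wrist")
ends(p,(285,132),(281.5,240),.036); c=onz(p,(283,185),.036); print(c)
grasp([.417,c[1]],-.17,.025,op=.07)
snap("wrist","b2")
```

```text
[0.3652 0.3839 0.036 ] [0.4692 0.3658 0.036 ] mid [0.4172 0.3748 0.036 ] len 0.1056 ang -0.173
[0.413615  0.3751911 0.036    ]
force down [ 0.5 -0.7  0.1] gap 0.0388 after lift 0.0393 t 46.6833
```

View pics/b2.png

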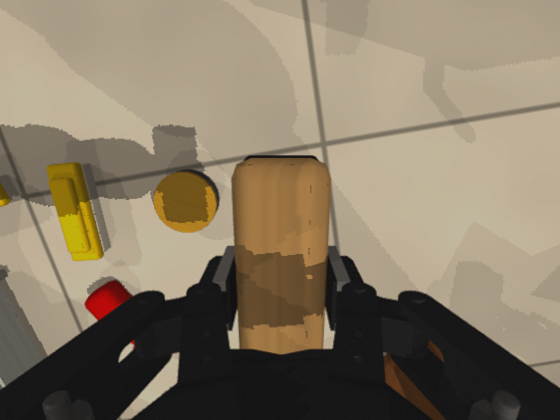

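Run:
```python
from h import *
place(.04,.051,"b3",u=-.002,op=.057)
im,p=hover([.416,.127],-.05,"y1"); print(read_time_s(),read_qpos().round(2))
for d in tip_of("wrist","brush"): print(np.round(d["at"],1),round(d["confidence"],2),onz(p,d["at"],0).round(4))
```

```text
gap 0.039104973261333914
gap 0.039394367842940016 [ 0.5 -0.3 -1.5] [ 0.573 -0.133  0.052]
t 51.5167
53.1333 [ 0.9   0.25 -1.38  2.09  0.29  1.02  0.89]
[278.7 180.1] 0.93 [0.4148 0.1235 0.    ]
[145.  153.9] 0.57 [ 0.3794 -0.0147  0.    ]
[  5.2 336.6] 0.23 [ 0.6005 -0.2397  0.    ]
```

View pics/b3.png

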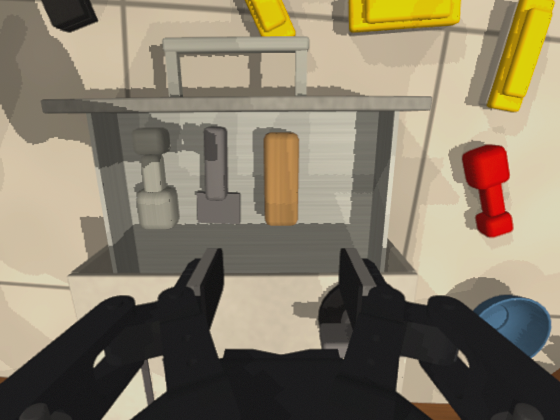

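View pics/y1.png

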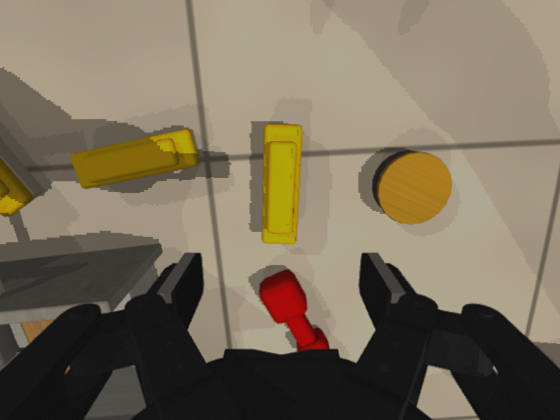

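Run:
```python
from h import *
p=camera_params("wrist")
ends(p,(283,126),(279.5,243),.035); ends(p,(282.5,145),(279.5,235),.041)
c=onz(p,(281.3,185),.038); print(c)
grasp([c[0],c[1]],-.08,.025,op=.065)
snap("wrist","y2")
```

```text
[0.3577 0.1308 0.035 ] [0.4722 0.1213 0.035 ] mid [0.415  0.1261 0.035 ] len 0.1148 ang -0.083
[0.3741 0.1295 0.041 ] [0.4611 0.122  0.041 ] mid [0.4176 0.1257 0.041 ] len 0.0873 ang -0.086
[0.41167548 0.12639269 0.038     ]
force down [-0.6 -0.5 -0.1] gap 0.0351 after lift 0.0351 t 56.4583
```

View pics/y2.png

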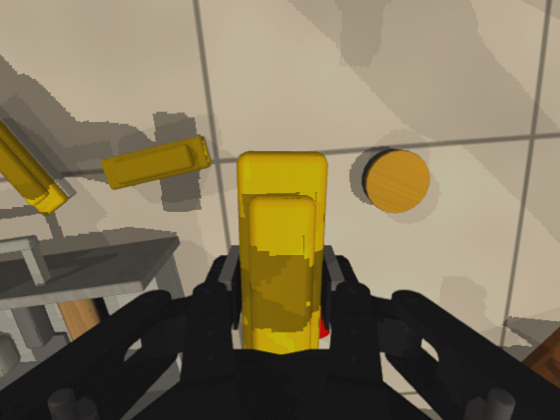

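Run:
```python
from h import *
place(.106,.053,"y3",u=-.004,op=.047)
snap("scene","s5");snap("side","d7")
```

```text
gap 0.03521386503183489
gap 0.034728913634949427 [-0.1  0.2 -0.8] [ 0.567 -0.067  0.054]
t 60.2833
```

View pics/y3.png

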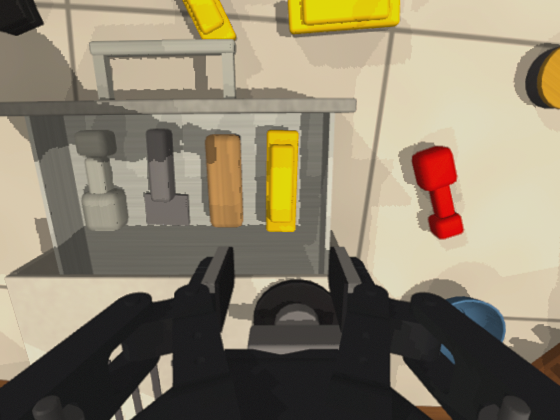

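View pics/s5.png

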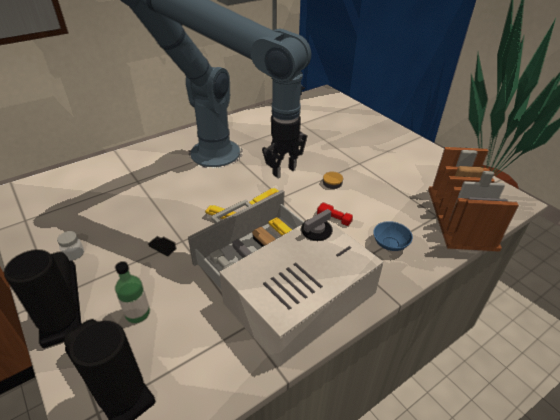

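View pics/d7.png

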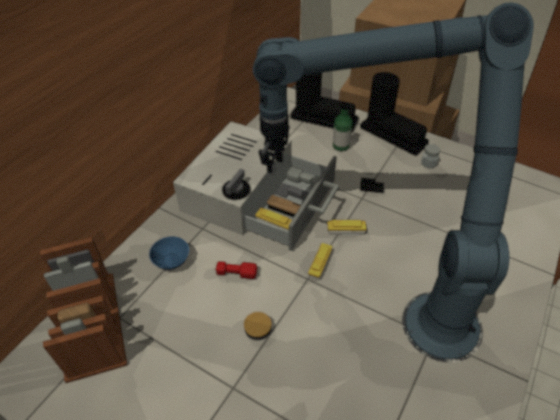

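Run:
```python
from h import *
H=np.array([.4425,-.1825]); q=Q(TH+np.pi/2)
move_gripper(.04,40)
move_ptp([*H,.2],q); movel([*H,.101],speed=.12); print(read_ft_force().round(1))
move_gripper(0,40); print(read_finger_gap(),read_ft_force().round(1))
p0=np.array([*H,.101]); u=np.array([*XD,0])
for s in (.05,.10,.14,.150,.154,.157,.159):
    movel(p0+u*s,q,speed=.08); f=read_ft_force(); print(s,f.round(1),read_eef_pos().round(4),read_finger_gap())
    if f[0]<-12: break
snap("wrist","k1"); print(read_time_s())
```

```text
[ 0.8 -0.1 -0.9]
0.01131197795200229 [-0.4  1.   4.3]
0.05 [ 1.  -0.2  6. ] [ 0.4939 -0.179   0.1019] 0.010964768689026523
0.1 [1.3 0.4 4.9] [ 0.5436 -0.1753  0.1019] 0.011290741266445078
0.14 [0.8 0.7 5.1] [ 0.5834 -0.1723  0.102 ] 0.011251834338979728
0.15 [1.3 1.5 5.4] [ 0.5933 -0.1716  0.1019] 0.010962307970998177
0.154 [1.6 0.6 7.6] [ 0.5967 -0.1713  0.102 ] 0.011386322752830552
0.157 [-3.8  1.4 11.6] [ 0.5973 -0.1713  0.1019] 0.011031229329118973
0.159 [-9.6  0.1 14.8] [ 0.5974 -0.1712  0.1019] 0.011033881150201368
66.325
```

View pics/k1.png

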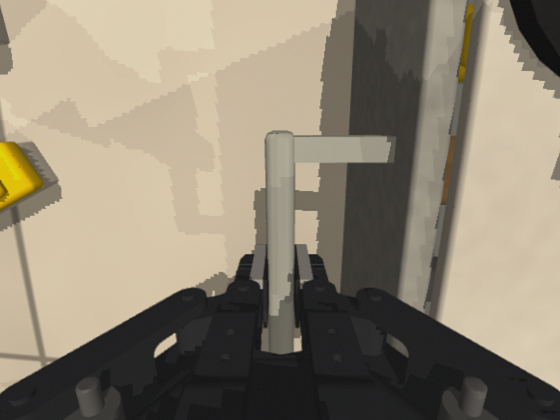

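Run:
```python
from h import *
e=read_eef_pos(); q=Q(TH+np.pi/2)
move_gripper(.04); movel([e[0],e[1],.26],q,speed=.2); snap("wrist","k2"); snap("side","k3")
move_gripper(.05,25); move_ptp([*ISO,.26],q); movel([*ISO,.173],q,speed=.12); print(read_ft_force().round(1))
move_gripper(0,25); print(read_finger_gap())
P=[*ISO,.173]
for y in np.linspace(TH+np.pi/2,TH-.04,7)[1:]:
    move_ptp(P,Q(y)); print(round(y,2),read_ft_force().round(1),read_ft_torque().round(2))
move_gripper(.05); pause(.2)
movel([*ISO,.32],speed=.2); snap("wrist","k4"); print(read_time_s())
```

```text
[-0.1 -0.1 -0.4]
0.01549334306237714
1.37 [-3.3 -1.4  6.6] [-0.04  0.79  0.14]
1.1 [-3.1 -0.8  6.5] [-0.04  0.85  0.04]
0.84 [-4.2  0.3  6.8] [-0.1   0.89 -0.06]
0.57 [-3.9  0.3  6.8] [-0.04  0.9  -0.11]
0.3 [-5.  -0.3  7.5] [-0.09  0.92 -0.12]
0.03 [-3.6 -1.   6.5] [-0.04  0.83  0.76]
73.575
```

View pics/k4.png

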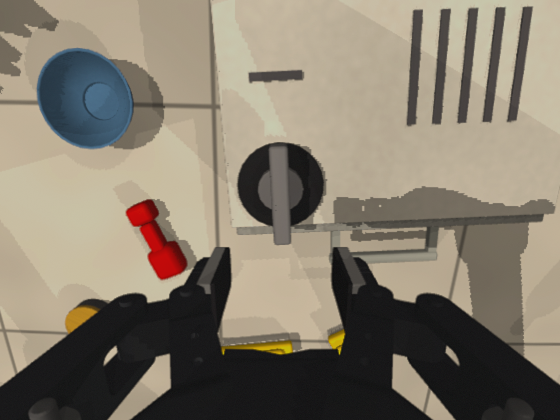

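View pics/k2.png

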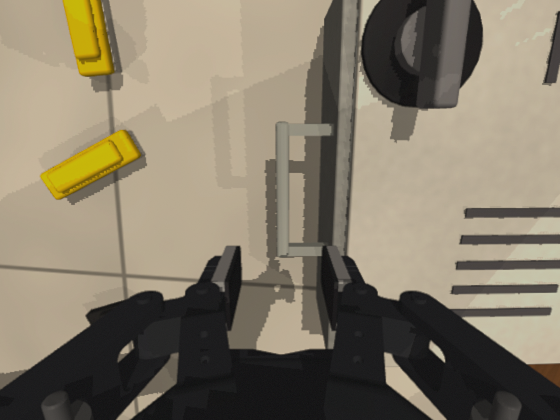

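Run:
```python
from h import *
move_ptp([.5,.05,.48],Q(TH)); im,p=snap("wrist","z1"); snap("scene","z2"); snap("side","z3")
for nm,z in(("drawer_handle",.098),("isolator_grip",.168)):
    for d in tip_of("wrist",nm): print(nm,d,onz(p,d["at"],z).round(3))
print(read_ft_force(),read_time_s())
```

```text
drawer_handle {'at': [425.0, 106.5], 'confidence': 0.83} [ 0.598 -0.172  0.098]
[-0.85565845 -0.33095485  0.02895454] 74.8583
```

View pics/z1.png

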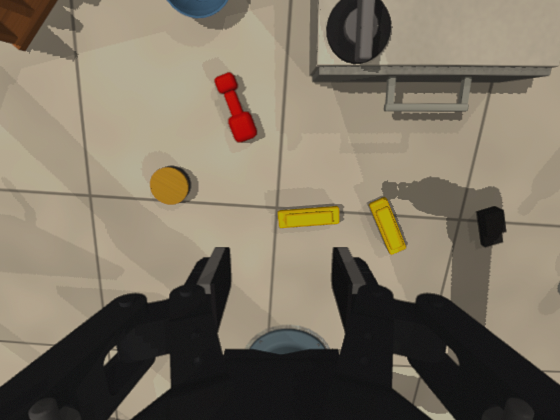

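View pics/z3.png

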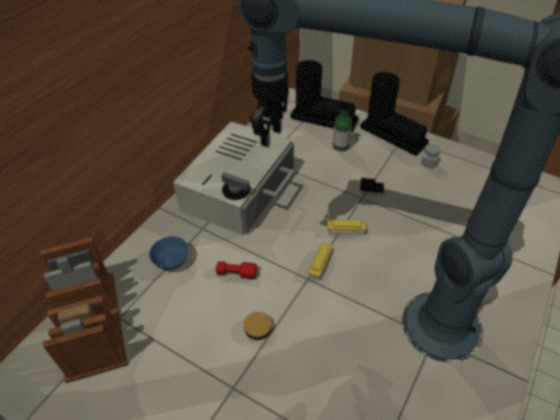

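View pics/z2.png

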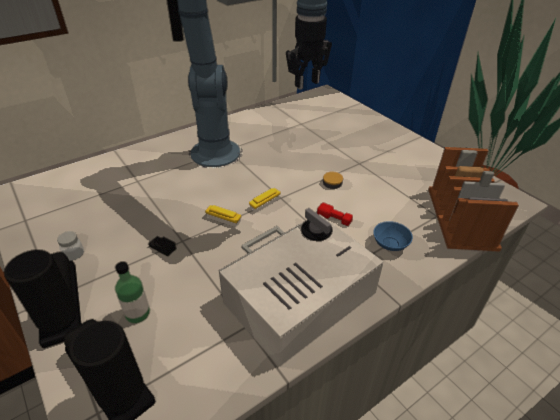

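The drawer is shut, with its handle at x 0.598 in the wrist view. The isolator bar points at the robot (ON). The tin, the red tree, the other two yellow brushes, the doorstop and the bottle look unmoved.

Run:
```python
from h import *
pause(.5); print(sign_off(),read_time_s())
```

```text
the job is handed in; nothing more can be done
the job is handed in; nothing more can be done
```

I did the job in the order asked and handed it in at about 75 s of robot time, out of the 208 s allowed. `sign_off` gives no verdict, so the outcome below rests on my own checks.

- **Isolator off, drawer open:** I turned the isolator to OFF against its stop, then pulled the drawer out to its stop.
- **Tools:** Four washed tools were on the step: the grey shoe tree, the scraper, the wooden brush and the leftmost yellow brush. I put all four in the drawer and saw each one there in the wrist camera. I found no second grey shoe tree.
- **Drawer shut, isolator on:** I pushed the drawer to its closed stop and only then turned the isolator back to ON, against its stop.

**Last checks:**
- **Drawer:** The closed handle measured x = 0.597–0.598 m, which matches the computed shut position.
- **Isolator:** The bar points at the robot in the pictures. The trained network did not report the isolator in the last wrist view, so ON rests on the pictures and the 0.76 N m felt at the stop.
- **Left alone:** The tin, red shoe tree, the other two yellow brushes, doorstop, bottle and bowl look unmoved in the pictures.
- **Robot:** The gripper was clear of everything. I noticed no grip slip or knocked tool.
- **Disagreement:** My early estimates of how far the cabinet is turned ranged from 0.046 to 0.088 rad. I used 0.07, and it fitted both drawer stops.

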